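Reverse the ratchet and swing the keeper off the transformer

TASK

On the dismantling bench a steel keeper bar is bolted down across the foot of an old transformer, and a ratchet wrench sits on the keeper's bolt, still set to tighten. Flip the small direction lever on top of the wrench head over to its other side, then swing the handle back and forth to turn the bolt about a quarter turn anticlockwise (seen from above), so that the keeper no longer lies over the foot. Turn the keeper only with the wrench, do not push it directly.

Things in the scene. Friction and masses are not known exactly. Their poses are not given: they have to be found in the camera images.
- wrench_axis (a point): centre of the ratchet wrench's round steel head (62 mm across, 82 to 107 mm above the bench), on the vertical bolt axis about which bolt, keeper, handle and lever all turn; 94 mm above the bench. Its frame turns with the handle, which points along its -x; z is up. The wrench stands level over a 250 x 310 mm steel base plate 12 mm thick.
- handle_grip (a point): middle of the wrench's black rubber grip, 165 mm from the bolt axis, 94 mm above the bench; axes as wrench_axis. A level bar 28 mm wide, 24 mm high, 95 to 230 mm from the axis, free on both sides; a steel neck 22 mm wide joins it to the head. Held down on the bolt, it only swings and stays where left: about 2 N at the grip when it clicks back, 4 to 5 N when it turns the bolt.
- handle (a joint): swing of the handle about the bolt axis, rad, positive anticlockwise seen from above; it stops at -0.55 and +0.55, near two upright pins on the base plate, 85 mm from the axis, tops 96 mm above the bench.
- lever_tip (a point): middle of the upright thumb tab at the end of the direction lever on top of the wrench head: 12 mm along the lever, 8 mm thick across it, 24 mm tall, top 132 mm above the bench. This point is 120 mm above the bench, 44 mm from the bolt axis, out over the head's 48 mm wide shoulder (top at 103 mm). The lever points along this frame's -x.
- lever (a joint): lever angle against the handle about the bolt axis, rad, positive anticlockwise from above; 0 in line with the handle, stops at -0.45 and +0.45. Stays where left; 2 to 3 N at the tab moves it. The bolt is driven when the handle swings to the side the lever leans to, and clicks free the other way: -0.45 (as found) drives clockwise, above +0.3 anticlockwise; near 0 it may not drive.
- bolt (a joint): angle of bolt and keeper, rad, positive anticlockwise from above. Starts near 0: keeper across the transformer's foot, square to the handle's mid position; to be turned to about 1.57. Stiff, stays where left, cannot be turned clockwise past 0. 20 ratchet teeth: up to 0.35 rad of each driving swing is lost before it catches, so one full swing is not enough.
- keeper: flat steel bar below the wrench head, 24 mm wide, 9 mm thick (44 to 53 mm above the bench), reaching 83 mm from the bolt axis along this body's -y and 15 mm the other way; the origin lies on the bolt axis at bench level. At the start it lies over the low steel foot (top 42 mm above the bench) of the transformer.

How it is judged:
On the way, in this order (a step that is already met when the one before it is completed fails the run):
1. the direction lever is flipped to the anticlockwise (loosening) side while the keeper is still across the foot (value of joint lever above 0.3 rad and value of joint bolt below 0.6 rad), for 0.2 s.
2. the bolt has been turned about a quarter turn anticlockwise (at least 70 degrees) (value of joint bolt above 1.22 rad), for 0.2 s.
At the end, for the whole second after the job is handed in: the bolt with its keeper rests between 70 and 120 degrees anticlockwise of square across the foot (joint bolt 1.22 to 2.1 rad), clear of the transformer's foot (value of joint bolt between 1.22 and 2.1 rad and velocity of joint bolt below 0.05 rad/s); the robot touches nothing.
It fails at once if the robot pushes the keeper bar directly (more than 3 N) (contact force between any of the fingers, the arm and keeper above 3 N).
It also fails if it takes over 64 s, if anything falls off the work surface, if the arm or the gripper's body presses on something with over 40 N, if the wrist force passes 120 N, or if a joint passes its speed limit or range.

ROBOT

A 7-joint arm with a two-finger parallel gripper is mounted at the origin on the work surface. World frame = base frame: x ahead of the robot, y to its left, z up, the work surface at z = 0. Lengths are in m, angles in rad, forces in N, time in s.
With the tool pointing down it reaches from about 0.425 to 0.925 m from the base axis. Payload 6.8 kg.
Tool frame: the origin (TCP) lies on the centre line of the jaws, within the pads' length; the fingertips stand 8 mm ahead of it and the grasp point (between the pads) lies 11 mm behind it (bot.tips_ahead is the distance from the TCP to the fingertips, in m); z points along the fingers, y is the line along which they close (so a half turn about z gives the same grasp; the last joint's range is limited). The gripper opens to 85 mm and grips with 20 to 120 N. Pads are 22 mm wide; open, the fingers measure 114 mm over their backs; the gripper's body (76 mm by 85 mm) begins 54 mm behind the grasp point. The pads swing forward as they close: fully open they stand 13 mm farther back than shut.
Start: joints at [-0.108, 0.477, 0.022, 1.555, -0.011, 1.109, -0.083], TCP at [0.675, 0, 0.239] pointing down, gripper open.
Joint ranges: [-2.96, 2.96], [-0.34, 2.1], [-1.41, 1.46], [0.24, 2.44], [-1.37, 4.51], [0.17, 1.92], [-2.96, 2.96]. Speed limits (rad/s): [2.39, 2.39, 3.14, 3.14, 3.14, 3.14, 3.14].

INTERFACE

Orientations are given as a unit quaternion [w, x, y, z].
In Python, from station import bot gives the robot as it stands.
- The arm moves only by the tool send_rows, never from a script. Its argument "deltas" is text: rows parted by semicolons, each of 4 numbers parted by spaces: the shift along the tool's x, y, z in m, then the turn about the tool's z in degrees. In form: x y z spin; .... A call has 1 to 5 rows; each row is the pose to reach, as a shift and turn from the pose commanded when the call began, along the tool's axes at that moment; what a row does not reach only later rows make up. A row lasts 1/10 s, in which the tool goes at most 50 mm and 8.59 degrees, less where a joint would pass 70% of its speed; a pose out of reach is approached as far as the arm can. A call with a gripper value outside its range is refused whole. "claw" is the opening, from 0 (shut) to 1 (fully open), set as the call begins (left out, the last holds). The fingers move at their own pace and stop on an object; "force" is the grip in N (left out, the last holds). Time passes only in rows, so rows that repeat a pose let the fingers close. It gives the time, the measured TCP pose, the force, the opening and the grip force at its end, in the units of the state.
- bot.get_obs(): the state, without advancing time (a new reading comes with each control period).
- bot.read_camera(name): name is "scene" or "side" or "wrist"; returns a dict with "img" (420x560x3 uint8, red, green, blue), "depth" (420x560 float32, m along the optical axis (not along the pixel's ray), 0 where there is no reading), "fx", "fy", "cx", "cy" (pixels), "camera_from_world" (4x4, takes a point from world to camera coordinates). Camera axes: x right, y up, looking along -z (the intrinsics and any distortion apply to the point x, -y, -z); pixel columns grow to the right and rows downward; lengths in m; the calibration is good to about 2 mm. The wrist camera is an equidistant fisheye: a pixel r from the principal point sees the ray r / f radians off the axis. A picture is of the moment at which its call begins.
- bot.hand_in(): hands the job in; it is judged then, once.
Trained networks look in a picture, given as the dict that the camera call returned (one of the last four; its "shot" number tells which), for a name from the list of things; names that differ only in an ending like _2 or _b are one class to them, and where a whole thing is asked for, a point or a joint stands for the part that bears it (a point fixed in the world has none). Each returns a list of dicts, best first, with "confidence" (0 to 1); they miss things now and then, are a little off and sometimes report something else, mostly with a low value. They report only what shows in the picture. A call takes as long as a camera call.
- bot.masks_of(picture, query): "mask" (420x560 bool, what is visible of it).
- bot.landmark_of(picture, query): "xyz" ([x, y, z] in m, in world coordinates, good to about 4 mm: a listed point, or the origin of a listed thing).
The state is a dict: "t": time; "q": joint angles; "joint_vel": joint speeds; "joint_torque": joint torques, N m; "eef_pos": TCP position; "tool_rot": TCP orientation; "contact_force": force on the tool from outside, world axes, zero at the start; "torque": the same for the moment, N m; "gripper_width": opening from 0.0 (shut) to 1.0 (fully open); "grasp_force": force on a finger pad.
Only numpy, scipy, OpenCV 4.12 (cv2) and the standard library are available. Lean on these libraries where they do the work, as an engineer would, in place of code of your own. Each camera call takes 0.05 s, during which the arm holds its last target. There are 200 camera calls.

## Working session

There is one attempt and no reset: what is moved stays moved. The work goes in short steps, Python scripts to look and compute and a tool call to move; the robot and the scene stay as the last step left them, time stands still between calls to the robot, and variables do not carry over. Pictures are saved under pics/ and viewed, at most 10 in all, crops included, and the job is handed in when it is done.

Besides the shell and the picture viewer there is one more tool, called after "Emit:" as name(argument=value, ...) on one line, values as JSON. send_rows: Moves the arm, as the interface text tells. Its arguments: {"type":"object","properties":{"deltas":{"type":"string"},"claw":{"type":"number"},"force":{"type":"number"}},"required":["deltas"]}

```bash
mkdir -p pics; cat > h.py <<'E'
import numpy as np, cv2
from station import bot
def look(cam, qs, save=None):
    p=bot.read_camera(cam); r={}
    for q in qs:
        l=bot.landmark_of(p,q)
        for d in l[:2]: print(cam,q,np.round(d["xyz"],4),round(d["confidence"],2))
        if l: r[q]=np.array(l[0]["xyz"])
    if save: cv2.imwrite("pics/"+save,p["img"][:,:,::-1])
    return p,r
def state():
    o=bot.get_obs(); print({k:np.round(o[k],4).tolist() for k in("t","eef_pos","tool_rot","contact_force","gripper_width")}); return o
E
python3 - <<'E'
from h import *
state()
for c in("scene","side","wrist"): look(c,["wrench_axis","handle_grip","lever_tip","keeper"],c+"0.png")
import cv2,numpy as np
a=[cv2.resize(cv2.imread(f"pics/{c}0.png"),(400,300)) for c in("scene","wrist")]
E
```

```text
{'t': 0.0, 'eef_pos': [0.6744, 0.0, 0.2383], 'tool_rot': [-0.0006, 0.7071, 0.7071, -0.0007], 'contact_force': [-0.4935, 0.5393, 0.3909], 'gripper_width': 1.005}
scene wrench_axis [0.6527 0.0267 0.0926] 0.9
scene handle_grip [0.4892 0.0625 0.0918] 0.78
scene lever_tip [0.6184 0.0586 0.1227] 0.9
side wrench_axis [0.65   0.029  0.0929] 0.94
side handle_grip [0.4904 0.0664 0.0926] 0.68
side lever_tip [0.6154 0.0528 0.1203] 0.63
side keeper [ 0.6484  0.024  -0.002 ] 0.98
wrist wrench_axis [0.6501 0.029  0.0976] 0.73
wrist handle_grip [0.4889 0.0672 0.0934] 0.69
wrist lever_tip [0.6145 0.054  0.1171] 0.72
```

View pics/scene0.png

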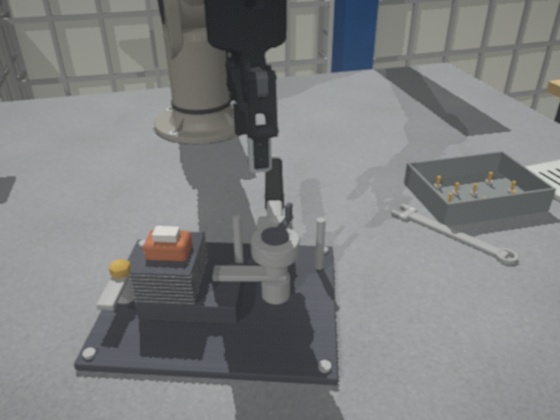

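View pics/wrist0.png

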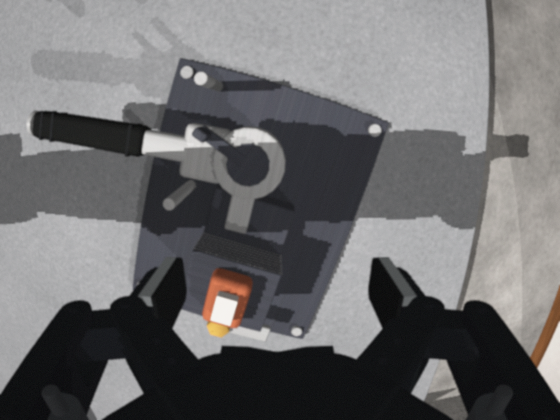

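The wrist view shows the head at about (248,165), the handle running left to (35,125), and the lever tab near (198,132). The keeper points down at (238,225) towards the transformer. The landmarks agree: handle at about -13°, lever about 25° clockwise of it. I'll push the tab along -y with shut fingers.

Emit:
send_rows(deltas="0.04 -0.03 0.02 0; 0.08 -0.06 0.04 0; 0.095 -0.064 0.07 0; 0.095 -0.064 0.07 0; 0.095 -0.064 0.07 0", claw=0, force=40)

```text
t: 1.25
eef_pos: [0.6107, 0.0952, 0.169]
tool_rot: [-0.0, 0.707, 0.708, -0.001]
contact_force: [0.3, -0.2, 0.0]
gripper_width: 0.139
grasp_force: 0.0
```

Emit:
send_rows(deltas="0 0 0.02 0; 0 0 0.045 0; 0 0 0.045 0; 0 0 0.045 0")

```text
t: 1.65
eef_pos: [0.6121, 0.0937, 0.1253]
tool_rot: [0.001, 0.708, 0.706, 0.0]
contact_force: [-0.4, 0.1, -0.0]
gripper_width: 0.002
grasp_force: 0.0
```

```bash
python3 - <<'E'
from h import *
state(); print(bot.tips_ahead)
for c in("scene","side","wrist"): look(c,["wrench_axis","handle_grip","lever_tip"],c+"1.png")
E
```

```text
{'t': 1.65, 'eef_pos': [0.6121, 0.0937, 0.1253], 'tool_rot': [0.0005, 0.7078, 0.7064, 0.0002], 'contact_force': [-0.3728, 0.0693, -0.0381], 'gripper_width': 0.0022}
0.008
scene wrench_axis [0.6506 0.0289 0.0919] 0.63
scene handle_grip [0.4912 0.0619 0.0934] 0.85
scene lever_tip [0.617  0.0571 0.118 ] 0.58
side wrench_axis [0.6555 0.0337 0.0936] 0.67
side handle_grip [0.4951 0.0674 0.0928] 0.95
side lever_tip [0.6155 0.0534 0.12  ] 0.73
wrist handle_grip [0.4883 0.0657 0.0927] 0.8
wrist lever_tip [0.6132 0.055  0.1185] 0.7
```

View pics/side1.png

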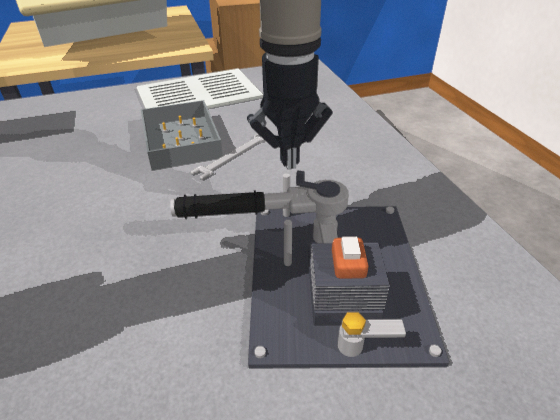

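The fingers (290,160) are behind the tab (300,180) on its +y side, and the height clears the head. Pushing along -y.

Emit:
send_rows(deltas="-0.015 0 0 0; -0.025 0 0 0; -0.032 0 0 0; -0.04 0 0 0; -0.046 0 0 0")

```text
t: 2.75
eef_pos: [0.6107, 0.0479, 0.1242]
tool_rot: [-0.0, 0.707, 0.707, -0.0]
contact_force: [-0.9, 2.0, -0.6]
gripper_width: -0.005
grasp_force: 1.2
```

Emit:
send_rows(deltas="-0.006 0 0 0; -0.011 0 0 0; -0.015 0 0 0; -0.015 0 0 0")

```text
t: 3.15
eef_pos: [0.6112, 0.0338, 0.1243]
tool_rot: [0.0, 0.707, 0.707, 0.0]
contact_force: [-1.7, 3.5, -0.4]
gripper_width: 0.001
grasp_force: 1.5
```

```bash
python3 - <<'E'
from h import *
state()
for c in("scene","side","wrist"): look(c,["wrench_axis","handle_grip","lever_tip"])
E
```

```text
{'t': 3.15, 'eef_pos': [0.6112, 0.0338, 0.1243], 'tool_rot': [0.0, 0.7072, 0.707, 0.0002], 'contact_force': [-1.6878, 3.5451, -0.3989], 'gripper_width': 0.0008}
scene wrench_axis [0.6489 0.0258 0.0929] 0.85
scene lever_tip [0.6121 0.0214 0.1225] 0.76
side wrench_axis [0.6536 0.0339 0.0923] 0.94
side handle_grip [0.4912 0.0599 0.0958] 0.77
side lever_tip [0.6093 0.0161 0.1201] 0.62
side lever_tip [0.6516 0.0316 0.0958] 0.53
wrist wrench_axis [0.6487 0.0309 0.0957] 0.8
wrist handle_grip [0.4883 0.0586 0.0949] 0.71
```

Emit:
send_rows(deltas="-0.004 0 0 0; -0.004 0 0 0")

```text
t: 3.95
eef_pos: [0.6112, 0.0326, 0.1243]
tool_rot: [-0.001, 0.706, 0.708, 0.001]
contact_force: [-0.1, 7.6, -0.8]
gripper_width: -0.0
grasp_force: 3.7
```

```bash
python3 - <<'E'
from h import *
state()
for c in("scene","side","wrist"): look(c,["wrench_axis","handle_grip","lever_tip"])
E
```

```text
{'t': 3.95, 'eef_pos': [0.6112, 0.0326, 0.1243], 'tool_rot': [-0.0009, 0.7065, 0.7077, 0.0013], 'contact_force': [-0.1373, 7.5524, -0.8482], 'gripper_width': -0.0001}
scene wrench_axis [0.6519 0.0271 0.0903] 0.67
scene handle_grip [0.4887 0.0526 0.094 ] 0.83
scene lever_tip [0.6102 0.0181 0.1186] 0.9
side wrench_axis [0.6519 0.0305 0.0913] 0.89
side handle_grip [0.4879 0.059  0.0936] 0.6
side lever_tip [0.6091 0.0153 0.1208] 0.8
wrist wrench_axis [0.6533 0.0298 0.096 ] 0.67
wrist handle_grip [0.4856 0.0552 0.0926] 0.71
```

The lever is at its stop: 7.5 N, landmark at +25° to the handle. Retreating, turning, and straddling the grip.

Emit:
send_rows(deltas="0.012 0 0 0; 0.015 0 -0.03 0; 0.02 -0.04 -0.06 -8; 0.021 -0.08 -0.06 -16; 0.021 -0.108 -0.06 -24", claw=0.55)

```text
t: 5.05
eef_pos: [0.5017, 0.0508, 0.1853]
tool_rot: [0.001, 0.542, 0.84, 0.0]
contact_force: [0.2, 0.1, -0.1]
gripper_width: 0.552
grasp_force: 0.0
```

Emit:
send_rows(deltas="0 0 0 -8; 0 0 0 -16; 0 0 0 -24; 0 0 0 -32; 0 0 0 -40")

```text
t: 5.55
eef_pos: [0.5034, 0.0504, 0.1846]
tool_rot: [0.001, 0.223, 0.975, -0.0]
contact_force: [0.2, -0.0, 0.2]
gripper_width: 0.548
grasp_force: 0.0
```

Emit:
send_rows(deltas="0 0 0 -8; 0 0 0 -16; 0 0 0 -16; 0 0 0 -16")

```text
t: 5.95
eef_pos: [0.5033, 0.0506, 0.1845]
tool_rot: [0.0, 0.089, 0.996, -0.0]
contact_force: [-0.1, -0.8, 0.7]
gripper_width: 0.549
grasp_force: 0.0
```

```bash
python3 - <<'E'
from h import *
o=state()
for c in("scene","side","wrist"): look(c,["wrench_axis","handle_grip","lever_tip"],c+"2.png")
from scipy.spatial.transform import Rotation as R
print(R.from_quat(np.roll(o["tool_rot"],-1)).as_matrix().round(3))
E
```

```text
{'t': 5.95, 'eef_pos': [0.5033, 0.0506, 0.1845], 'tool_rot': [0.0003, 0.0894, 0.996, -0.0002], 'contact_force': [-0.1051, -0.7925, 0.7289], 'gripper_width': 0.5494}
scene wrench_axis [0.6474 0.0287 0.0931] 0.68
scene handle_grip [0.4888 0.056  0.0911] 0.59
scene lever_tip [0.6102 0.0185 0.121 ] 0.66
side wrench_axis [0.6505 0.0304 0.0937] 0.98
side wrench_axis [0.6099 0.0151 0.1208] 0.49
side handle_grip [0.4922 0.0593 0.0931] 0.9
side lever_tip [0.6086 0.0173 0.1221] 0.68
wrist handle_grip [0.4871 0.0576 0.0922] 0.78
wrist lever_tip [0.6091 0.0132 0.1185] 0.47
[[-0.984  0.178  0.001]
 [ 0.178  0.984 -0.   ]
 [-0.001 -0.    -1.   ]]
```

View pics/wrist2.png

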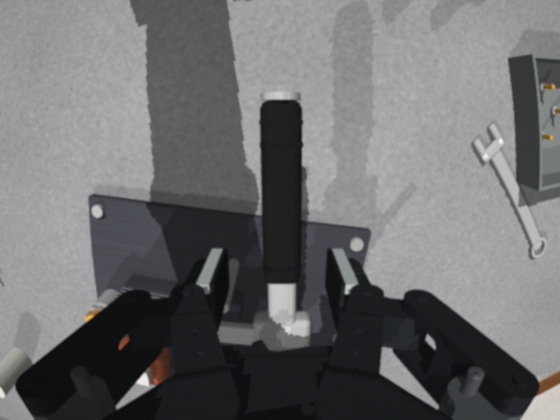

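The handle sits centred between the fingers (282 vs 225/335). The plate edge is about 8° off square to it, so mid-position is about 8° clockwise. Lowering over the grip and driving anticlockwise.

Emit:
send_rows(deltas="0 0.004 0.03 0; 0 0.004 0.065 0; 0 0.004 0.099 0; 0 0.004 0.099 0; 0 0.004 0.099 0")

```text
t: 7.05
eef_pos: [0.5037, 0.055, 0.0856]
tool_rot: [-0.001, 0.087, 0.996, -0.0]
contact_force: [0.6, 0.6, 0.6]
gripper_width: 0.551
grasp_force: 0.0
```

Emit:
send_rows(deltas="0 -0.006 0 0; 0 -0.013 0 -4; -0.002 -0.023 0 -8; -0.004 -0.033 0 -12; -0.006 -0.043 0 -16", claw=0.45)

```text
t: 7.55
eef_pos: [0.5039, 0.0123, 0.0875]
tool_rot: [0.002, -0.054, 0.999, 0.001]
contact_force: [1.5, 4.8, -0.9]
gripper_width: 0.448
grasp_force: 2.0
```

```bash
python3 - <<'E'
from h import *
o=state()
for c in("scene","side","wrist"): look(c,["wrench_axis","handle_grip","lever_tip"])
E
```

```text
{'t': 7.55, 'eef_pos': [0.5039, 0.0123, 0.0875], 'tool_rot': [0.0024, -0.0541, 0.9985, 0.0007], 'contact_force': [1.5356, 4.7859, -0.8607], 'gripper_width': 0.4483}
scene wrench_axis [0.6505 0.0277 0.0926] 0.61
scene handle_grip [0.4854 0.0142 0.0947] 0.69
scene lever_tip [0.616  0.0082 0.1223] 0.83
side wrench_axis [0.6493 0.0319 0.0913] 0.92
side lever_tip [0.6154 0.0045 0.1208] 0.96
wrist handle_grip [0.4836 0.0172 0.0959] 0.97
```

Driving at 4.8 N; continuing to the stop.

Emit:
send_rows(deltas="0 -0.008 0 -3; -0.001 -0.016 0 -6; -0.002 -0.024 0 -9; -0.002 -0.024 0 -9")

```text
t: 8.55
eef_pos: [0.5067, -0.012, 0.0852]
tool_rot: [0.0, -0.131, 0.991, 0.0]
contact_force: [-0.1, 1.7, 0.5]
gripper_width: 0.455
grasp_force: 0.7
```

```bash
python3 - <<'E'
from h import *
o=state()
for c in("scene","side","wrist"): look(c,["wrench_axis","handle_grip","lever_tip"],c+"3.png")
E
```

```text
{'t': 8.55, 'eef_pos': [0.5067, -0.012, 0.0852], 'tool_rot': [0.0, -0.1306, 0.9914, 0.0004], 'contact_force': [-0.0625, 1.738, 0.505], 'gripper_width': 0.455}
scene wrench_axis [0.649  0.0273 0.0934] 0.87
scene handle_grip [ 0.4916 -0.0152  0.0922] 0.74
scene lever_tip [0.6195 0.005  0.1216] 0.91
side wrench_axis [0.6518 0.0281 0.0926] 0.82
side handle_grip [ 0.4911 -0.0082  0.0914] 0.65
side lever_tip [ 6.154e-01 -2.000e-04  1.205e-01] 0.62
```

View pics/scene3.png

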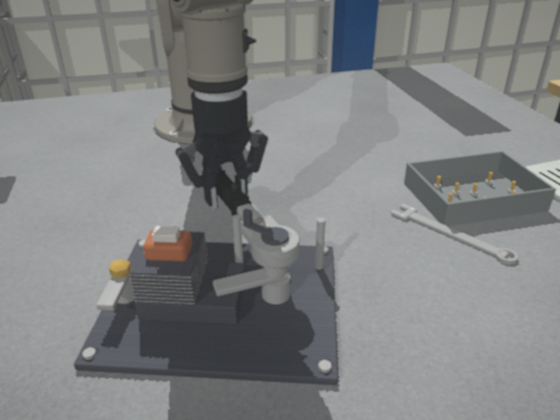

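The keeper has begun to turn (tip now at (218,285)) and the handle is near the left pin. Swinging back clockwise.

Emit:
send_rows(deltas="-0.001 0.024 0 8; -0.006 0.045 0 16; -0.013 0.065 0 24; -0.023 0.084 0 32; -0.035 0.1 0 40")

```text
t: 9.65
eef_pos: [0.5137, 0.0932, 0.0851]
tool_rot: [-0.001, 0.219, 0.976, -0.001]
contact_force: [-0.6, -2.4, 0.6]
gripper_width: 0.45
grasp_force: 0.8
```

Emit:
send_rows(deltas="-0.001 0.018 0 7; -0.004 0.036 0 14; -0.009 0.05 0 20; -0.01 0.055 0 22")

```text
t: 10.05
eef_pos: [0.5475, 0.14, 0.0852]
tool_rot: [0.0, 0.4, 0.917, -0.0]
contact_force: [-0.8, -1.5, 0.6]
gripper_width: 0.451
grasp_force: 0.8
```

```bash
python3 - <<'E'
from h import *
o=state()
for c in("scene","side","wrist"): look(c,["wrench_axis","handle_grip","lever_tip"],c+"4.png")
E
```

```text
{'t': 10.05, 'eef_pos': [0.5475, 0.14, 0.0852], 'tool_rot': [0.0001, 0.3998, 0.9166, -0.0002], 'contact_force': [-0.7951, -1.5241, 0.6127], 'gripper_width': 0.4511}
scene wrench_axis [0.6486 0.0311 0.0926] 0.84
scene handle_grip [0.5335 0.1436 0.0945] 0.77
side wrench_axis [0.6523 0.0307 0.0943] 0.57
side handle_grip [0.5377 0.1491 0.0932] 0.78
side lever_tip [0.6105 0.0426 0.1187] 0.69
wrist handle_grip [0.5317 0.1467 0.0947] 0.79
```

View pics/scene4.png

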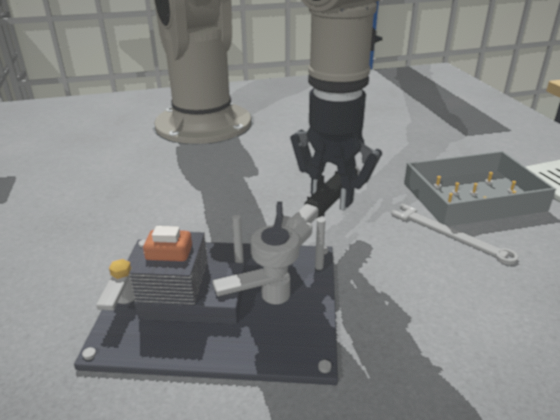

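Keeper held at (215,285) while the handle clicked back to the right pin. Driving anticlockwise.

Emit:
send_rows(deltas="-0.001 -0.022 0 7; -0.004 -0.042 0 -14; -0.01 -0.06 0 -21; -0.018 -0.077 0 -28; -0.027 -0.092 0 -35")

```text
t: 11.15
eef_pos: [0.5, 0.0577, 0.0863]
tool_rot: [0.002, 0.167, 0.986, 0.002]
contact_force: [5.2, 4.4, 0.0]
gripper_width: 0.45
grasp_force: 2.4
```

```bash
python3 - <<'E'
from h import *
o=state()
for c in("scene","side"): look(c,["wrench_axis","handle_grip","lever_tip"])
E
```

```text
{'t': 11.15, 'eef_pos': [0.5, 0.0577, 0.0863], 'tool_rot': [0.0024, 0.1667, 0.986, 0.0016], 'contact_force': [5.1616, 4.3591, 0.0438], 'gripper_width': 0.4505}
scene wrench_axis [0.647  0.0279 0.0937] 0.92
scene handle_grip [0.4905 0.0615 0.0936] 0.59
scene lever_tip [0.6107 0.0226 0.1197] 0.74
side wrench_axis [0.6504 0.0284 0.0932] 0.9
side handle_grip [0.4919 0.0635 0.0921] 0.7
side lever_tip [0.6087 0.0161 0.1181] 0.66
```

(A sign typo in the first row's spin was absorbed harmlessly.) Continuing to the stop.

Emit:
send_rows(deltas="-0.005 -0.015 0 -8; -0.011 -0.03 0 -16; -0.018 -0.044 0 -24; -0.025 -0.058 0 -32; -0.03 -0.066 0 -34")

```text
t: 12.05
eef_pos: [0.5041, -0.0135, 0.0853]
tool_rot: [0.0, -0.127, 0.992, 0.002]
contact_force: [-8.4, 35.6, 1.8]
gripper_width: 0.455
grasp_force: 17.9
```

```bash
python3 - <<'E'
from h import *
o=state()
for c in("scene","side"): look(c,["wrench_axis","handle_grip","lever_tip"],c+"5.png")
E
```

```text
{'t': 12.05, 'eef_pos': [0.5041, -0.0135, 0.0853], 'tool_rot': [0.0001, -0.127, 0.9919, 0.0016], 'contact_force': [-8.3896, 35.59, 1.833], 'gripper_width': 0.4545}
scene wrench_axis [0.6509 0.0301 0.0909] 0.88
scene lever_tip [0.6199 0.0062 0.1213] 0.79
side wrench_axis [0.6541 0.0321 0.0939] 0.88
side handle_grip [ 0.4914 -0.0093  0.0913] 0.71
side lever_tip [6.152e-01 1.000e-04 1.222e-01] 0.7
side lever_tip [ 0.4937 -0.0099  0.0951] 0.32
```

View pics/scene5.png

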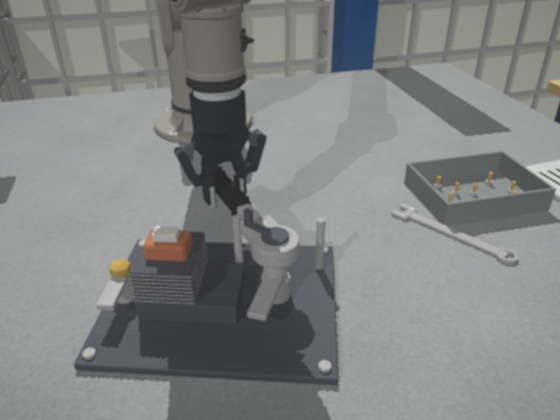

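At the stop (36 N, easing off). The keeper now points to (258,310), perhaps 65°. One more partial stroke is needed, so I'm swinging back.

Emit:
send_rows(deltas="-0.001 0.02 0 8; -0.006 0.044 0 16; -0.013 0.064 0 24; -0.023 0.084 0 32; -0.035 0.1 0 40")

```text
t: 12.95
eef_pos: [0.5118, 0.0909, 0.0848]
tool_rot: [-0.001, 0.225, 0.974, -0.001]
contact_force: [-1.3, -1.1, -0.7]
gripper_width: 0.448
grasp_force: 0.9
```

Emit:
send_rows(deltas="-0.001 0.018 0 7; -0.004 0.036 0 14; -0.008 0.046 0 18; -0.008 0.046 0 18")

```text
t: 13.35
eef_pos: [0.5406, 0.1302, 0.0851]
tool_rot: [-0.0, 0.371, 0.929, 0.0]
contact_force: [-0.0, -0.3, 0.7]
gripper_width: 0.447
grasp_force: 0.0
```

```bash
cat >> h.py <<'E'
def keeper(c="scene"):
    p=bot.read_camera(c); d=p["depth"]; v,u=np.indices(d.shape)
    P=np.stack([(u-p["cx"])/p["fx"]*d,-(v-p["cy"])/p["fy"]*d,-d,np.ones_like(d)],-1)@np.linalg.inv(p["camera_from_world"]).T
    m=bot.masks_of(p,"keeper")
    if not m: print(c,"no mask"); return
    P=P[m[0]["mask"]&(d>0)][:,:3]; P=P[abs(P[:,2]-.053)<.004][:,:2]-[.6515,.029]
    r=np.hypot(*P.T); s=P[(r>.035)&(r<.09)].mean(0); a=np.degrees(np.arctan2(s[1],s[0]))
    print(c,"conf",round(m[0]["confidence"],2),"n",len(P),"rmax",r.max().round(3),"dir deg",a.round(1),"bolt~",(a+107).round(1))
E
python3 - <<'E'
from h import *
o=state()
keeper(); keeper("side")
look("side",["handle_grip","lever_tip"])
E
```

```text
{'t': 13.35, 'eef_pos': [0.5406, 0.1302, 0.0851], 'tool_rot': [-0.0, 0.3709, 0.9287, 0.0002], 'contact_force': [-0.0043, -0.301, 0.7461], 'gripper_width': 0.4472}
scene conf 0.72 n 847 rmax 0.085 dir deg -26.5 bolt~ 80.5
side conf 0.92 n 560 rmax 0.081 dir deg -31.3 bolt~ 75.7
side handle_grip [0.5293 0.1402 0.0927] 0.69
side lever_tip [0.6064 0.0414 0.1219] 0.83
```

The keeper measures about 78° (±4), already past 70°. A small extra stroke will add margin.

Emit:
send_rows(deltas="-0.001 -0.022 0 -7; -0.004 -0.042 0 -14; -0.01 -0.058 0 -20; -0.012 -0.066 0 -23; -0.012 -0.066 0 -23")

```text
t: 14.2
eef_pos: [0.5035, 0.0708, 0.0857]
tool_rot: [0.0, 0.18, 0.984, 0.0]
contact_force: [1.0, 0.8, 0.5]
gripper_width: 0.447
grasp_force: 0.4
```

```bash
python3 - <<'E'
from h import *
o=state()
keeper(); keeper("side")
look("side",["handle_grip","lever_tip"])
E
```

```text
{'t': 14.2, 'eef_pos': [0.5035, 0.0708, 0.0857], 'tool_rot': [0.0005, 0.1797, 0.9837, 0.0002], 'contact_force': [1.021, 0.7746, 0.5239], 'gripper_width': 0.4473}
scene conf 0.87 n 834 rmax 0.084 dir deg -21.5 bolt~ 85.5
side conf 0.65 n 546 rmax 0.083 dir deg -26.7 bolt~ 80.3
side handle_grip [0.4957 0.0824 0.0947] 0.97
side lever_tip [0.6104 0.0212 0.1193] 0.62
```

Engaged now (+5°). About 9° more.

Emit:
send_rows(deltas="-0.002 -0.01 0 -4; -0.004 -0.02 0 -8; -0.005 -0.026 0 -10; -0.005 -0.026 0 -10")

```text
t: 14.95
eef_pos: [0.4985, 0.046, 0.0852]
tool_rot: [-0.0, 0.093, 0.996, 0.0]
contact_force: [-0.1, 2.4, 0.5]
gripper_width: 0.446
grasp_force: 0.8
```

```bash
python3 - <<'E'
from h import *
o=state()
keeper(); keeper("side")
look("side",["handle_grip","lever_tip"])
look("scene",["handle_grip"],"scene6.png")
E
```

```text
{'t': 14.95, 'eef_pos': [0.4985, 0.046, 0.0852], 'tool_rot': [-0.0004, 0.0925, 0.9957, 0.0001], 'contact_force': [-0.089, 2.3956, 0.5086], 'gripper_width': 0.4462}
scene conf 0.87 n 836 rmax 0.085 dir deg -13.3 bolt~ 93.7
side conf 0.96 n 540 rmax 0.083 dir deg -17.3 bolt~ 89.7
side handle_grip [0.4885 0.0554 0.0945] 0.64
side lever_tip [0.6077 0.0165 0.1222] 0.67
scene handle_grip [0.4892 0.05   0.0936] 0.75
```

View pics/scene6.png

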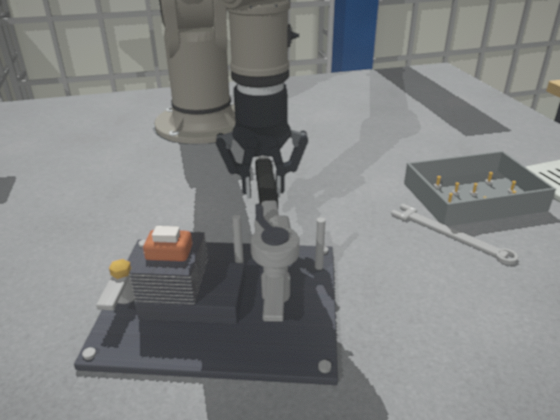

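The keeper (tip at (273,318)) is about parallel to the plate's side edge, at roughly 92° and clear of the foot. Backing off: centre on the bar, then lift.

Emit:
send_rows(deltas="0 0.005 0 0; 0 0.005 0 0; 0 0.005 -0.04 0; 0 0.005 -0.09 0; 0 0.005 -0.13 0", claw=0.7)

```text
t: 15.9
eef_pos: [0.5003, 0.0506, 0.2176]
tool_rot: [0.001, 0.093, 0.996, 0.0]
contact_force: [1.8, -0.2, -0.4]
gripper_width: 0.701
grasp_force: 0.0
```

Emit:
send_rows(deltas="0 0 0 0; 0 0 0 0; 0 0 0 0")

```text
t: 16.2
eef_pos: [0.4991, 0.0503, 0.2142]
tool_rot: [-0.001, 0.093, 0.996, -0.0]
contact_force: [-0.3, 0.1, -0.9]
gripper_width: 0.701
grasp_force: 0.0
```

```bash
python3 - <<'E'
from h import *
o=state()
keeper(); keeper("side")
if o["eef_pos"][2]>.18: print(bot.hand_in())
E
```

```text
{'t': 16.2, 'eef_pos': [0.4991, 0.0503, 0.2142], 'tool_rot': [-0.0009, 0.0927, 0.9957, -0.0004], 'contact_force': [-0.2957, 0.1306, -0.8787], 'gripper_width': 0.7014}
scene conf 0.7 n 843 rmax 0.084 dir deg -13.4 bolt~ 93.6
side conf 0.8 n 543 rmax 0.083 dir deg -17.3 bolt~ 89.7
the job is handed in; nothing more can be done
None
```

The job is handed in at about 16 s: I flipped the lever to loosen and turned the bolt and keeper about 90° anticlockwise with the wrench (camera estimate, good to a few degrees), so the keeper is clear of the foot and the arm touches nothing; the hand-in returned no verdict.

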